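# Blow the dust off a bisque cup with the pedal air jet

### The job

Blow the dust off the straight-sided bisque cup: stand it gently upright in the middle of the round stand in front of the air nozzle, and let go. Then turn the air valve's lever to half open, 45 degrees between shut and fully open, and only after that press the spring pedal right down to its stop, hold it there for a full second and let it come all the way back up. Leave the cup on the stand and the valve at half open, and do not disturb the bowl or the jar.

Things in the scene. Friction and masses are not known exactly. Their poses are not given: they have to be found in the camera images.
- cup: straight-sided handleless cup of unglazed, tan fired clay, open at the top: 62 mm outer diameter, 90 mm tall, wall 6 mm, about 0.18 kg, loose. Origin: centre of its underside; z up its axis.
- stand: fixed dusting stand: round aluminium top plate, 130 mm diameter, its flat top 45 mm above the bench. Origin: on the bench under the plate's centre. A brass air nozzle on a thin post on its +x side points at the middle: nozzle tip 65 mm from the plate's axis, 96 mm above the bench; post 102 mm from the axis, 106 mm tall.
- stand_top (a point): centre of the flat top of the stand's round plate, where the cup is to stand; axes as the stand's.
- valve: fixed brass ball valve in a steel pipe along the valve's y axis (190 mm), diving into the bench at both ends. Origin: on the bench under the upright stem (z axis). Under the lever lies a 120 mm round aluminium index plate, top 78 mm up, with three dark radial ribs: shut (along -x, crosswise to the pipe), half open (midway), fully open (along +y, in line with the pipe).
- valve_lever (a joint): angle of the valve's lever about its upright stem: 0 = shut (lever points along the valve's -x), grows as it turns clockwise seen from above, 0.785 = half open (45 degrees, over the middle rib), 1.571 = fully open (lever along the valve's +y). It stays where it is left; about 0.2 N m to turn.
- lever_grip (a point): middle of the lever's black grip, 95 mm from the stem axis, 105 mm above the bench. The grip is a bar 62 mm long (along the lever), 16 mm wide, 22 mm tall, its underside 94 mm up; beneath its outer part there is only the bench or the pipe. The point's -x axis points outward along the lever.
- pedal_base: fixed base plate of the spring pedal, 200 x 110 mm, 12 mm thick. Origin: centre of its underside. The hinge pin lies along y at x = +85 mm, 32 mm above the bench; the pedal's free end is at the -x side.
- pedal (a joint): angle by which the pedal is pressed: 0 = fully up (sloping 0.34 rad, free end about 98 mm above the bench), 0.30 rad = down at its stop (sloping 0.04 rad). It springs back; about 5 N on the pad starts it, about 10 to 12 N holds it at the stop.
- pedal_pad (a point): the point to press: on top of the pedal's black ribbed tread, on its midline, 135 mm from the hinge. It is about 86 mm above the bench when up and about 47 mm at the stop. The pedal plate is 175 x 85 mm.
- bowl: bystander: wide bowl of the same fired clay, 128 mm across, 52 mm tall, origin at the centre of its underside. Leave alone.
- jar: bystander: clear plastic jar with a white lid, 84 mm diameter, 100 mm tall, origin at the centre of its underside. Leave alone.
Not all that is in view belongs to the job. Leave any orange or purple look-alike of the cup alone.

How it is judged:
On the way, in this order (a step that is already met when the one before it is completed fails the run):
1. the cup stands upright in the middle of the stand (within 25 mm), released (horizontal distance between cup and stand_top below 0.025 m and z of cup in the frame of stand_top between -0.006 and 0.006 m and angle between cup's own z axis and vertical below 0.1 rad and contact force between cup and the fingers below 0.2 N), for 0.2 s.
2. the valve's lever is at half open (45 degrees, within 8 degrees), released (value of joint valve_lever between 0.645 and 0.925 rad and contact force between valve and the arm below 0.2 N and contact force between valve and the fingers below 0.2 N), for 0.2 s.
3. the pedal is held down at its stop (0.275 rad or more of 0.30) for 0.8 s (value of joint pedal above 0.275 rad), for 0.8 s.
At the end, for the whole second after the job is handed in: The cup stands upright (within 0.1 rad) and still on the stand's plate, its centre within 25 mm of the plate's centre; the valve's lever is at 45 degrees, within 8 degrees; the pedal is back up (less than 0.03 rad) (all of step 1 and linear speed of cup below 0.02 m/s and value of joint valve_lever between 0.645 and 0.925 rad and value of joint pedal below 0.03 rad); the robot touches nothing.
It fails at once if the pedal is pressed (over 0.1 rad) while the cup is not on the stand or the valve is not at half open (value of joint pedal above 0.1 rad and not ((horizontal distance between cup and stand_top below 0.025 m and z of cup in the frame of stand_top between -0.006 and 0.006 m and angle between cup's own z axis and vertical below 0.1 rad and contact force between cup and the fingers below 0.2 N) and value of joint valve_lever between 0.645 and 0.925 rad)).
It fails at once if the cup is slammed onto the stand (over 120 N) (contact force between cup and stand above 120 N).
It fails at once if the cup is let go in the air and dropped (its foot more than 15 mm above the stand's plate, not touched by the fingers) (height (world z) of cup above 0.06 m and contact force between cup and the fingers below 0.05 N).
It fails at once if the cup is tipped over (angle between cup's own z axis and vertical above 0.8 rad).
It fails at once if the bowl or the jar is shifted by more than 30 mm (distance of any of bowl, jar from where it was at the start of the episode above 0.03 m).
It also fails if it takes over 67 s, if anything falls off the work surface, if the arm or the gripper's body presses on something with over 40 N, if the wrist force passes 120 N, or if a joint passes its speed limit or range.

### The arm

A 7-joint arm with a two-finger parallel gripper is mounted at the origin on the work surface. World frame = base frame: x ahead of the robot, y to its left, z up, the work surface at z = 0. Lengths are in m, angles in rad, forces in N, time in s.
With the tool pointing down it reaches from about 0.4 to 0.9 m from the base axis. Payload 5.5 kg.
Tool frame: the origin (TCP) lies at the very end of the fingers, on their centre line; the grasp point (between the pads) lies 19 mm behind it; z points along the fingers, y is the line along which they close (so a half turn about z gives the same grasp; the last joint's range is limited). The gripper opens to 92 mm and grips with 3 to 60 N. Pads are 19 mm wide; open, the fingers measure 130 mm over their backs; the gripper's body (75 mm by 190 mm) begins 47 mm behind the grasp point.
Start: joints at [1.583, 0.501, -0.427, 1.55, 0.221, 1.138, -0.21], TCP at [0.161, -0.63, 0.227] pointing down, gripper open.
Joint ranges: [-2.88, 2.88], [-0.31, 2.03], [-1.54, 1.56], [0.2, 2.42], [-1.41, 4.55], [0.19, 2.02], [-2.57, 2.57]. Speed limits (rad/s): [2.57, 2.57, 3.14, 3.14, 3.14, 3.14, 3.14].

### API

Orientations are given as [roll, pitch, yaw] about the fixed x, y, z axes, in that order (R = Rz(yaw) Ry(pitch) Rx(roll)).
In Python, from bench import env gives the robot as it stands.
- The arm moves only by the tool arm_command, never from a script. Its argument "commands" is a list of rows, each an object with "xyz": the shift along the world's x, y, z in m, a list of three; "spin": the turn about the world's z in degrees; "hand": the gripper's target within -1 to 1 (fully open at 1, half-way at 0, shut at -1). A call has 1 to 5 rows; each row is the pose to reach, as a shift and turn from the pose commanded when the call began; what a row does not reach only later rows make up. A row lasts 1/8 s, in which the tool goes at most 62.5 mm and 10.7 degrees, less where a joint would pass 70% of its speed; a pose out of reach is approached as far as the arm can. A call with a gripper value outside its range is refused whole. The fingers move at their own pace and stop on an object; "squeeze" is the grip in N (left out, the last holds). Time passes only in rows, so rows that repeat a pose let the fingers close. It gives the time, the measured TCP pose, the force, the opening and the grip force at its end, in the units of the state.
- env.sense(): the state, without advancing time (a new reading comes with each control period).
- env.grab_frame(name): name is "scene" or "side" or "wrist"; returns (picture, depth): 420x560x3 uint8, red, green, blue; 420x560 float32, m along the optical axis (not along the pixel's ray), 0 where there is no reading.
- env.camera_info(name): a dict with "intrinsics" (3x3 intrinsics, pixels), "dist" ([k1, k2, p1, p2, k3] as OpenCV has them; the pictures are not rectified), "cam_to_world" (4x4, takes a point from camera to world coordinates); the wrist camera has in their place "T_tool_cam" (4x4, takes a point from camera to tool coordinates, whose origin is the TCP and whose axes are the flange's). Camera axes: x right, y up, looking along -z (the intrinsics and any distortion apply to the point x, -y, -z); pixel columns grow to the right and rows downward; lengths in m; the calibration is good to about 2 mm. A picture is of the moment at which its call begins: read the wrist's pose just before it. camera_info takes no time and is no camera call.
- env.sign_off(): hands the job in; it is judged then, once.
The state is a dict: "time": time; "qpos": joint angles; "qvel": joint speeds; "effort": joint torques, N m; "position": TCP position; "eef_rot": TCP orientation; "wrist_force": force on the tool from outside, world axes, zero at the start; "torque": the same for the moment, N m; "width": opening from 0.0 (shut) to 1.0 (fully open); "gripper_force": force on a finger pad.
Only numpy, scipy, OpenCV 4.12 (cv2) and the standard library are available. Lean on these libraries where they do the work, as an engineer would, in place of code of your own. Each camera call takes 0.05 s, during which the arm holds its last target. There are 200 camera calls.

## Working session

There is one attempt and no reset: what is moved stays moved. The work goes in short steps, Python scripts to look and compute and a tool call to move; the robot and the scene stay as the last step left them, time stands still between calls to the robot, and variables do not carry over. Pictures are saved under pics/ and viewed, at most 10 in all, crops included, and the job is handed in when it is done.

Besides the shell and the picture viewer there is one more tool, called after "Emit:" by a JSON object that holds its "api" and its "payload", one argument or row to a line. arm_command: Moves the arm, as the interface text tells. Its arguments: {"type":"object","properties":{"commands":{"type":"array"},"squeeze":{"type":"number"}},"required":["commands"]}

```bash
mkdir -p pics
cat > h.py <<'E'
import numpy as np, cv2
from bench import env
from scipy.spatial.transform import Rotation as R
def snap(n):
    s=env.sense(); p,d=env.grab_frame(n); i=env.camera_info(n)
    K=np.array(i["intrinsics"]); D=np.array(i["dist"])
    if n=="wrist":
        T=np.eye(4); T[:3,:3]=R.from_euler('xyz',s["eef_rot"]).as_matrix(); T[:3,3]=s["position"]
        T=T@np.array(i["T_tool_cam"])
    else: T=np.array(i["cam_to_world"])
    return p,d,K,D,T
def cloud(d,K,D,T):
    h,w=d.shape; u,v=np.meshgrid(np.arange(w),np.arange(h))
    n=cv2.undistortPoints(np.stack([u,v],-1).reshape(-1,1,2).astype(np.float64),K,D).reshape(h,w,2)
    c=np.stack([n[...,0]*d,-n[...,1]*d,-d],-1)
    return c@T[:3,:3].T+T[:3,3]
def save(n,p): cv2.imwrite("pics/"+n,p[...,::-1])
E
python3 - <<'E'
from h import *
s=env.sense(); print(s)
ps=[]
for n in("scene","side"):
    f=snap(n); save(n+".png",f[0]); np.savez("/tmp/"+n,p=f[0],d=f[1],K=f[2],D=f[3],T=f[4]); print(n,f[4][:3,3],(f[1]>0).mean())
E
```

```text
{'time': 0.0, 'qpos': array([ 1.58319267,  0.50185294, -0.42679063,  1.55145209,  0.22080384,
        1.13830004, -0.21026734]), 'qvel': array([ 0.00041617,  0.00012641,  0.00192437, -0.00014805, -0.00135011,
        0.00059798,  0.00161638]), 'effort': array([ 9.60630291e-05, -5.66596019e+01, -5.81635237e+00, -2.79111975e+01,
       -6.86679035e-02,  3.10283597e-02,  2.08438478e-04]), 'position': array([ 0.16109982, -0.62899244,  0.22567424]), 'eef_rot': array([-3.13963916e+00, -6.35872153e-05,  2.50892642e-01]), 'wrist_force': array([-0.11476948, -0.15617737,  0.63805585]), 'torque': array([-0.02914296,  0.00197706,  0.00116156]), 'gripper_force': 0.0, 'width': 0.9970463581858061}
scene [1.18180759 0.31902201 0.6408393 ] 0.9960246598639456
side [ 0.17555622 -0.47704137  0.73069259] 0.9958928571428571
```

View pics/scene.png

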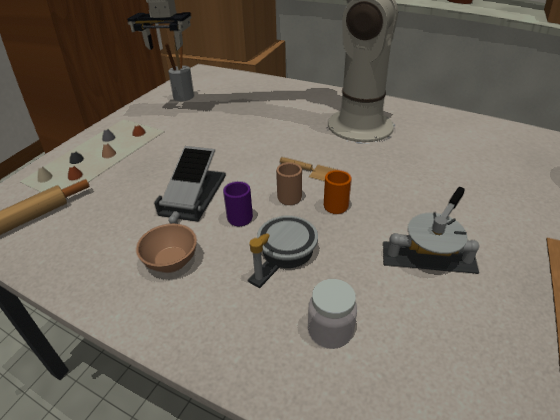

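View pics/side.png

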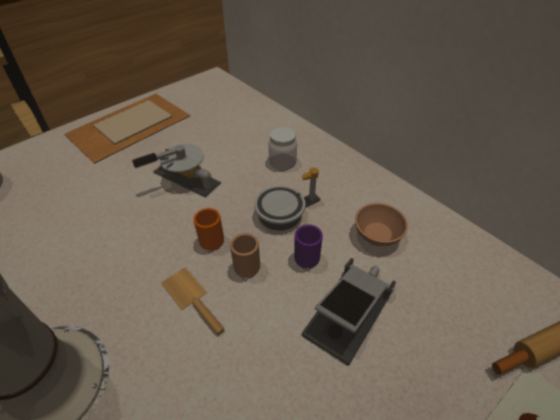

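The scene view shows the tan cup at (289,184), orange and purple look-alikes at (337,192) and (238,203), and the stand at (287,240) with its nozzle at (258,250). The valve is at (437,237) with its grip at (457,197), the pedal at (190,180), the bowl at (168,248) and the jar at (332,312). The side view agrees: cup (246,255), stand (280,205), grip (146,160), pedal tread (352,298).

Run:
```python
from h import *
from scipy.optimize import least_squares
def circ(P,r=None):
    f=lambda q:np.hypot(P[:,0]-q[0],P[:,1]-q[1])-(r or q[2])
    return least_squares(f,[*P[:,:2].mean(0),.04],loss='soft_l1',f_scale=.002).x
rois={"scene":dict(cup=(275,160,304,207),orange=(322,168,353,215),purple=(222,180,254,227),stand=(250,212,322,270),nozzle=(245,230,272,285),valve=(400,210,474,260),grip=(445,180,470,215),pedal=(160,145,225,205),bowl=(135,222,200,275),jar=(304,280,360,345)),
"side":dict(cup=(228,230,264,280),orange=(190,205,226,250),purple=(290,222,326,270),stand=(250,182,308,230),nozzle=(300,163,324,208),valve=(158,142,210,182),grip=(130,150,160,170),pedal=(310,262,395,335),bowl=(352,200,410,255),jar=(262,125,302,170))}
for n in rois:
    z=np.load(f"/tmp/{n}.npz"); W=cloud(z["d"],z["K"],z["D"],z["T"])
    hsv=cv2.cvtColor(z["p"],cv2.COLOR_RGB2HSV)
    print(n)
    for k,(a,b,c,d) in rois[n].items():
        P=W[b:d,a:c].reshape(-1,3); H=hsv[b:d,a:c].reshape(-1,3)
        m=P[:,2]>.01; P=P[m];H=H[m]
        q=None
        if k in("cup","orange","purple"): q=circ(P[(P[:,2]>.03)&(P[:,2]<.085)]) if 0 else circ(P[P[:,2]>.084])
        if k=="stand": t=P[abs(P[:,2]-.045)<.004]; q=(t.min(0)+t.max(0))/2; print(' ',t.min(0),t.max(0))
        if k=="valve": t=P[abs(P[:,2]-.078)<.004]; q=(t.min(0)+t.max(0))/2; print(' ',t.min(0),t.max(0))
        if k=="grip": t=P[(P[:,2]>.09)&(H[:,2]<70)]; q=t.mean(0); print(' ',t.min(0),t.max(0),np.linalg.svd(t[:,:2]-q[:2],full_matrices=False)[2][0])
        if k=="nozzle": t=P[P[:,2]>.07]; q=t.mean(0); print(' ',t.min(0),t.max(0))
        if k=="pedal":
            t=P[(H[:,2]<60)&(P[:,2]>.045)]; q=t.mean(0); print(' ',t.min(0),t.max(0),'grad',np.linalg.lstsq(np.c_[t[:,:2],np.ones(len(t))],t[:,2],rcond=None)[0])
        if k=="bowl": q=circ(P[P[:,2]>.047])
        if k=="jar": q=circ(P[P[:,2]>.07])
        print(k,np.round(q,4),'zmax',P[:,2].max().round(3))
```

```text
scene
cup [ 0.4504 -0.0412  0.0277] zmax 0.641
orange [0.433 0.077 0.028] zmax 0.641
purple [ 0.5707 -0.1143  0.0279] zmax 0.641
  [ 0.54991655 -0.03105007  0.04102576] [0.723566   0.0976299  0.04899866]
stand [0.6367 0.0333 0.045 ] zmax 0.641
  [0.67766146 0.00644335 0.07073661] [1.18180759 0.31902201 0.6408393 ]
nozzle [0.7188 0.0251 0.106 ] zmax 0.641
  [0.44661933 0.26041578 0.07404745] [0.5686087  0.38090072 0.08198133]
valve [0.5076 0.3207 0.078 ] zmax 0.641
  [0.38391177 0.31902201 0.09675256] [1.18180759 0.3511954  0.6408393 ] [ 0.99922762 -0.03929585]
grip [0.4262 0.3393 0.1168] zmax 0.641
  [ 0.46267993 -0.32481475  0.04514151] [1.18180759 0.31902201 0.6408393 ] grad [0.1581472  0.60789043 0.16708134]
pedal [ 0.5251 -0.2739  0.0836] zmax 0.641
bowl [ 0.7529 -0.1787  0.0606] zmax 0.641
jar [0.7709 0.1949 0.0289] zmax 0.641
side
cup [ 0.4468 -0.0444  0.028 ] zmax 0.731
orange [0.429  0.0733 0.0281] zmax 0.731
purple [ 0.5677 -0.1173  0.028 ] zmax 0.731
  [ 0.54860231 -0.03398433  0.04112503] [0.67955142 0.09723582 0.04881656]
stand [0.6141 0.0316 0.045 ] zmax 0.731
  [ 0.17555622 -0.47704137  0.07070405] [0.72711647 0.02830768 0.73069259]
nozzle [0.6921 0.0031 0.1131] zmax 0.731
  [0.44856936 0.25855082 0.07407881] [0.56765922 0.37746414 0.08178292]
valve [0.5081 0.318  0.0779] zmax 0.731
  [0.38377868 0.32307699 0.09571646] [0.44912712 0.34477258 0.11772194] [-0.98666266  0.16277834]
grip [0.4141 0.3321 0.1086] zmax 0.731
  [ 0.17555622 -0.47704137  0.04547544] [ 0.60715387 -0.20852196  0.73069259] grad [-0.89866646 -0.54441104  0.39007463]
pedal [ 0.5112 -0.2839  0.0852] zmax 0.731
bowl [ 0.7498 -0.182   0.0601] zmax 0.731
jar [0.7601 0.1867 0.0299] zmax 0.731
```

Emit:
{"api": "arm_command", "payload": {
  "commands": [
    {"xyz":[0.02,0.045,0],"spin":-8,"hand":1},
    {"xyz":[0.045,0.1,0],"spin":-16,"hand":1},
    {"xyz":[0.07,0.15,0],"spin":-24,"hand":1},
    {"xyz":[0.095,0.2,0],"spin":-30,"hand":1},
    {"xyz":[0.12,0.25,0],"spin":-30,"hand":1}
  ]
}}

```text
time: 0.72
position: [0.2819, -0.3778, 0.2266]
eef_rot: [3.142, 0.0, -0.274]
wrist_force: [1.3, -0.9, 0.2]
width: 1.0
gripper_force: 0.0
```

Emit:
{"api": "arm_command", "payload": {
  "commands": [
    {"xyz":[0.025,0.05,0],"spin":0,"hand":1},
    {"xyz":[0.05,0.1,0],"spin":0,"hand":1},
    {"xyz":[0.075,0.15,0],"spin":0,"hand":1},
    {"xyz":[0.1,0.2,0],"spin":0,"hand":1},
    {"xyz":[0.12,0.24,0],"spin":0,"hand":1}
  ]
}}

```text
time: 1.35
position: [0.4019, -0.1374, 0.2268]
eef_rot: [3.141, -0.0, -0.271]
wrist_force: [1.1, 0.4, -0.2]
width: 1.001
gripper_force: 0.0
```

Run:
```python
from h import *
s=env.sense(); print(s["position"],s["eef_rot"],s["wrist_force"])
p,d,K,D,T=snap("wrist"); save("w1.png",p); np.savez("/tmp/w1",p=p,d=d,K=K,D=D,T=T)
# pedal tread & ribs from the fixed views
for n,(a,b,c,e) in dict(scene=(172,146,216,182),side=(325,265,380,320)).items():
    z=np.load(f"/tmp/{n}.npz"); W=cloud(z["d"],z["K"],z["D"],z["T"]); v=z["p"].max(2)
    m=np.zeros(v.shape,bool); m[b:e,a:c]=True
    t=W[m&(v<60)&(z["d"]>0)&(W[...,2]>.045)&(W[...,2]<.11)]
    g=np.linalg.lstsq(np.c_[t[:,:2],np.ones(len(t))],t[:,2],rcond=None)[0]
    print(n,len(t),t.min(0),t.max(0),t.mean(0),'grad',g,np.hypot(*g[:2]))
    r=cv2.minAreaRect(t[:,:2].astype(np.float32)); print(r)
```

```text
[ 0.40185356 -0.13744881  0.22677826] [ 3.14128125e+00 -2.66315893e-04 -2.71334271e-01] [ 1.14713618  0.38080852 -0.17331731]
scene 900 [ 0.46267993 -0.32481475  0.06098106] [ 0.57157128 -0.23182594  0.0985998 ] [ 0.51914112 -0.27936228  0.07978666] grad [-0.34570124 -0.08639498  0.23511889] 0.35633332496042175
((0.5170868635177612, -0.27827325463294983), (0.09738504141569138, 0.08045525848865509), 12.858782768249512)
side 1273 [ 0.45562199 -0.32312363  0.06101698] [ 0.57056185 -0.2355712   0.09829   ] [ 0.515648   -0.28169047  0.08060177] grad [-0.34529071 -0.09132201  0.2329257 ] 0.3571629694523743
((0.5116394758224487, -0.2820954918861389), (0.10649499297142029, 0.07465791702270508), 13.422884941101074)
```

View pics/w1.png

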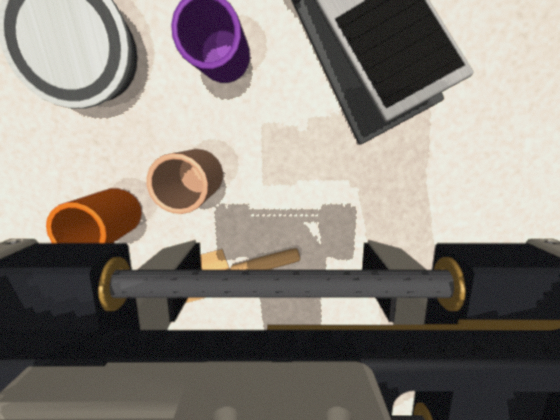

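The wrist view shows the cup's rim centred near (180,182), with orange at the lower left (77,222) and purple at (208,33).

Run:
```python
from h import *
from scipy.optimize import least_squares
z=np.load("/tmp/w1.npz"); W=cloud(z["d"],z["K"],z["D"],z["T"])
P=W[145:216,145:225].reshape(-1,3); P=P[(P[:,2]>.082)&(P[:,2]<.1)]
q=least_squares(lambda q:np.hypot(P[:,0]-q[0],P[:,1]-q[1])-.028,P[:,:2].mean(0),loss='soft_l1',f_scale=.002).x
print(q,len(P),q-env.sense()["position"][:2])
```

```text
[ 0.44752749 -0.04402426] 1280 [0.04308666 0.08803463]
```

Emit:
{"api": "arm_command", "payload": {
  "commands": [
    {"xyz":[0.025,0.05,0],"spin":0,"hand":1},
    {"xyz":[0.047,0.096,0],"spin":0,"hand":1},
    {"xyz":[0.047,0.096,-0.03],"spin":0,"hand":1},
    {"xyz":[0.047,0.096,-0.08],"spin":0,"hand":1},
    {"xyz":[0.047,0.096,-0.09],"spin":0,"hand":1}
  ]
}}

```text
time: 2.02
position: [0.4455, -0.0434, 0.1341]
eef_rot: [3.141, 0.006, -0.272]
wrist_force: [-0.8, -0.3, 0.8]
width: 1.002
gripper_force: 0.0
```

Emit:
{"api": "arm_command", "payload": {
  "commands": [
    {"xyz":[0,0,0],"spin":0,"hand":1},
    {"xyz":[0,0,0],"spin":0,"hand":1}
  ]
}}

```text
time: 2.28
position: [0.4497, -0.0439, 0.1382]
eef_rot: [-3.142, -0.003, -0.273]
wrist_force: [0.3, -0.7, -0.3]
width: 1.0
gripper_force: 0.0
```

Emit:
{"api": "arm_command", "payload": {
  "commands": [
    {"xyz":[0,0,-0.03],"spin":0,"hand":1},
    {"xyz":[0,0,-0.06],"spin":0,"hand":1},
    {"xyz":[0,0,-0.08],"spin":0,"hand":1},
    {"xyz":[0,0,-0.092],"spin":0,"hand":1},
    {"xyz":[0,0,-0.092],"spin":0,"hand":1}
  ]
}}

```text
time: 2.9
position: [0.4487, -0.0438, 0.0451]
eef_rot: [3.141, -0.0, -0.273]
wrist_force: [0.1, -0.1, 0.4]
width: 0.998
gripper_force: 0.0
```

Emit:
{"api": "arm_command", "payload": {
  "commands": [
    {"xyz":[0,0,0],"spin":0,"hand":0.4},
    {"xyz":[0,0,0],"spin":0,"hand":0},
    {"xyz":[0,0,0],"spin":0,"hand":-0.5},
    {"xyz":[0,0,0],"spin":0,"hand":-1},
    {"xyz":[0,0,0],"spin":0,"hand":-1}
  ],
  "squeeze": 15
}}

```text
time: 3.52
position: [0.4489, -0.0435, 0.0451]
eef_rot: [-3.141, -0.001, -0.273]
wrist_force: [-0.2, 0.5, 4.3]
width: 0.684
gripper_force: 15.0
```

Emit:
{"api": "arm_command", "payload": {
  "commands": [
    {"xyz":[0,0,0],"spin":0,"hand":-1},
    {"xyz":[0,0,0],"spin":0,"hand":-1}
  ],
  "squeeze": 15
}}

```text
time: 3.78
position: [0.4488, -0.0435, 0.0451]
eef_rot: [-3.141, -0.001, -0.273]
wrist_force: [0.4, 0.5, 5.1]
width: 0.681
gripper_force: 15.0
```

Emit:
{"api": "arm_command", "payload": {
  "commands": [
    {"xyz":[0,0,0.02],"spin":0,"hand":-1},
    {"xyz":[0,0,0.05],"spin":0,"hand":-1},
    {"xyz":[0,0,0.085],"spin":0,"hand":-1},
    {"xyz":[0.03,0.014,0.1],"spin":0,"hand":-1},
    {"xyz":[0.06,0.028,0.1],"spin":0,"hand":-1}
  ]
}}

```text
time: 4.4
position: [0.5094, -0.0164, 0.1458]
eef_rot: [3.141, -0.002, -0.275]
wrist_force: [-0.3, 0.2, -2.8]
width: 0.682
gripper_force: 15.0
```

Emit:
{"api": "arm_command", "payload": {
  "commands": [
    {"xyz":[0.03,0.014,0],"spin":0,"hand":-1},
    {"xyz":[0.06,0.028,0],"spin":0,"hand":-1},
    {"xyz":[0.09,0.042,0],"spin":0,"hand":-1},
    {"xyz":[0.106,0.048,0],"spin":0,"hand":-1},
    {"xyz":[0.106,0.048,0],"spin":0,"hand":-1}
  ]
}}

```text
time: 5.03
position: [0.6142, 0.033, 0.1436]
eef_rot: [-3.141, 0.002, -0.272]
wrist_force: [0.1, -0.1, -2.3]
width: 0.685
gripper_force: 15.0
```

Run:
```python
from h import *
p,d,K,D,T=snap("side"); W=cloud(d,K,D,T); save("s2.png",p[80:330,100:430])
s=env.sense(); print(s["position"],s["wrist_force"],s["width"])
P=W[150:240,240:330].reshape(-1,3)
t=P[abs(P[:,2]-.045)<.003]; print(t.min(0),t.max(0))
```

```text
[0.61329008 0.03233767 0.14351701] [-0.72203092  0.08301801 -2.12550521] 0.6832630005028527
[ 0.5489214  -0.10783501  0.04205065] [0.71885901 0.09863287 0.047966  ]
```

View pics/s2.png

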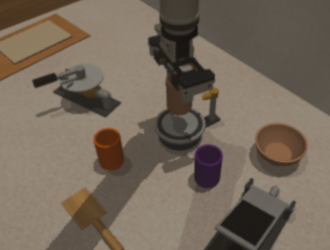

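The cup hangs upright over the plate at about (180,125) in the crop, clear of the nozzle at (210,95).

Emit:
{"api": "arm_command", "payload": {
  "commands": [
    {"xyz":[0.001,0,-0.015],"spin":0,"hand":-1},
    {"xyz":[0.001,0,-0.03],"spin":0,"hand":-1},
    {"xyz":[0.001,0,-0.04],"spin":0,"hand":-1},
    {"xyz":[0.001,0,-0.046],"spin":0,"hand":-1},
    {"xyz":[0.001,0,-0.048],"spin":0,"hand":-1}
  ]
}}

```text
time: 5.7
position: [0.6152, 0.0323, 0.0963]
eef_rot: [3.142, 0.0, -0.273]
wrist_force: [-0.1, 0.7, -1.5]
width: 0.682
gripper_force: 15.0
```

Emit:
{"api": "arm_command", "payload": {
  "commands": [
    {"xyz":[0,0,-0.001],"spin":0,"hand":-1},
    {"xyz":[0,0,-0.002],"spin":0,"hand":-1},
    {"xyz":[0,0,-0.003],"spin":0,"hand":-1},
    {"xyz":[0,0,-0.004],"spin":0,"hand":-1},
    {"xyz":[0,0,-0.004],"spin":0,"hand":-1}
  ]
}}

```text
time: 6.32
position: [0.6153, 0.0323, 0.0927]
eef_rot: [3.142, 0.0, -0.273]
wrist_force: [0.2, -0.2, -1.9]
width: 0.685
gripper_force: 15.0
```

Emit:
{"api": "arm_command", "payload": {
  "commands": [
    {"xyz":[0,0,-0.001],"spin":0,"hand":-1},
    {"xyz":[0,0,-0.001],"spin":0,"hand":-1},
    {"xyz":[0,0,-0.002],"spin":0,"hand":-1},
    {"xyz":[0,0,-0.002],"spin":0,"hand":-1}
  ]
}}

```text
time: 6.82
position: [0.6153, 0.0323, 0.0906]
eef_rot: [3.142, 0.0, -0.273]
wrist_force: [0.8, 0.4, -2.0]
width: 0.683
gripper_force: 15.0
```

Emit:
{"api": "arm_command", "payload": {
  "commands": [
    {"xyz":[0,0,-0.001],"spin":0,"hand":-1},
    {"xyz":[0,0,-0.001],"spin":0,"hand":-1},
    {"xyz":[0,0,-0.002],"spin":0,"hand":-1},
    {"xyz":[0,0,-0.002],"spin":0,"hand":-1}
  ]
}}

```text
time: 7.32
position: [0.6157, 0.0326, 0.09]
eef_rot: [3.141, -0.001, -0.273]
wrist_force: [-2.8, -0.1, 9.4]
width: 0.686
gripper_force: 15.0
```

Emit:
{"api": "arm_command", "payload": {
  "commands": [
    {"xyz":[0,0,0.001],"spin":0,"hand":-1},
    {"xyz":[0,0,0.001],"spin":0,"hand":0.5},
    {"xyz":[0,0,0.001],"spin":0,"hand":0.8},
    {"xyz":[0,0,0.001],"spin":0,"hand":1},
    {"xyz":[0,0,0.001],"spin":0,"hand":1}
  ]
}}

```text
time: 7.95
position: [0.6154, 0.0323, 0.0896]
eef_rot: [-3.142, 0.0, -0.273]
wrist_force: [-0.4, -0.3, -0.9]
width: 0.99
gripper_force: 0.0
```

Emit:
{"api": "arm_command", "payload": {
  "commands": [
    {"xyz":[0,0,0],"spin":0,"hand":1},
    {"xyz":[0,0,0],"spin":0,"hand":1},
    {"xyz":[0,0,0.02],"spin":0,"hand":1},
    {"xyz":[0,0,0.05],"spin":0,"hand":1},
    {"xyz":[0,0,0.1],"spin":0,"hand":1}
  ]
}}

```text
time: 8.57
position: [0.6144, 0.0322, 0.1906]
eef_rot: [3.141, 0.002, -0.273]
wrist_force: [0.6, -0.6, -0.7]
width: 0.997
gripper_force: 0.0
```

Run:
```python
from h import *
from scipy.optimize import least_squares
s=env.sense(); print(s["position"],s["width"])
for n in("scene","side"):
    p,d,K,D,T=snap(n); W=cloud(d,K,D,T); P=W[(abs(W[...,2]-.135)<.004)&(np.hypot(W[...,0]-.615,W[...,1]-.033)<.045)]
    q=least_squares(lambda q:np.hypot(P[:,0]-q[0],P[:,1]-q[1])-.029,P[:,:2].mean(0),loss='soft_l1',f_scale=.002).x
    print(n,q,len(P),P[:,2].max())
    print([W[abs(W[...,2]-.045)<.003][(lambda A:np.hypot(A[:,0]-.615,A[:,1]-.033)<.075)(W[abs(W[...,2]-.045)<.003])].min(0)])
    if n=="scene": save("sc3.png",p[130:290,220:520])
```

```text
[0.61436729 0.03223256 0.19062747] 0.9971315416653029
scene [0.61557451 0.0331274 ] 251 0.13799650962297783
[array([ 0.55053912, -0.03180487,  0.04202505])]
side [0.61330687 0.03044366] 159 0.13794691957153493
[array([ 0.54869381, -0.03305577,  0.04203467])]
```

View pics/sc3.png

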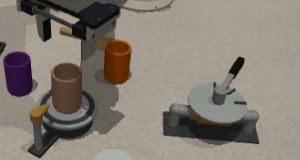

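The cup stands in the middle of the plate at (67,88) in the crop. Next is the valve: I'll look at it from above.

Emit:
{"api": "arm_command", "payload": {
  "commands": [
    {"xyz":[-0.01,0.015,0.05],"spin":2,"hand":1},
    {"xyz":[-0.035,0.05,0.06],"spin":4,"hand":1},
    {"xyz":[-0.065,0.09,0.06],"spin":6,"hand":1},
    {"xyz":[-0.1,0.13,0.06],"spin":6,"hand":1},
    {"xyz":[-0.13,0.165,0.06],"spin":6,"hand":1}
  ]
}}

```text
time: 9.3
position: [0.4839, 0.1991, 0.2507]
eef_rot: [-3.141, -0.001, -0.167]
wrist_force: [0.1, 0.0, 0.6]
width: 1.0
gripper_force: 0.0
```

Emit:
{"api": "arm_command", "payload": {
  "commands": [
    {"xyz":[-0.03,0.035,0],"spin":0,"hand":1},
    {"xyz":[-0.06,0.07,0],"spin":0,"hand":1},
    {"xyz":[-0.085,0.1,0],"spin":0,"hand":1},
    {"xyz":[-0.085,0.1,0],"spin":0,"hand":1},
    {"xyz":[-0.085,0.1,0],"spin":0,"hand":1}
  ]
}}

```text
time: 9.93
position: [0.4005, 0.2975, 0.2504]
eef_rot: [3.141, -0.002, -0.166]
wrist_force: [-0.1, -1.5, 0.3]
width: 0.998
gripper_force: 0.0
```

Run:
```python
from h import *
s=env.sense(); print(s["position"],s["eef_rot"])
p,d,K,D,T=snap("wrist"); save("w4.png",p); np.savez("/tmp/w4",p=p,d=d,K=K,D=D,T=T)
W=cloud(d,K,D,T); W[240:]=0; v=p.max(2); near=np.hypot(W[...,0]-.508,W[...,1]-.319)<.15
g=W[near&(W[...,2]>.108)&(W[...,2]<.125)&(v<70)]; c=g.mean(0)
print("grip",len(g),g.min(0),g.max(0),cv2.minAreaRect(g[:,:2].astype(np.float32)))
pl=W[near&(abs(W[...,2]-.078)<.004)]; print("plate",pl.min(0),pl.max(0))
ax=np.linalg.svd(g[:,:2]-c[:2],full_matrices=False)[2][0]; print(c,ax,np.degrees(np.arctan2(ax[1],ax[0])))
```

```text
[0.40045264 0.29754483 0.25043837] [ 3.14142985e+00 -1.78715018e-03 -1.66444589e-01]
grip 881 [0.3841102  0.32605339 0.10899165] [0.44379127 0.35053565 0.11842278] ((0.414014607667923, 0.33820009231567383), (0.014797141775488853, 0.059631478041410446), 78.69639587402344)
plate [0.44695573 0.26119323 0.07490621] [0.56585201 0.3800519  0.08199015]
[0.41492947 0.33756934 0.11561511] [-0.98108528  0.19357601] 168.83844975172784
```

View pics/w4.png

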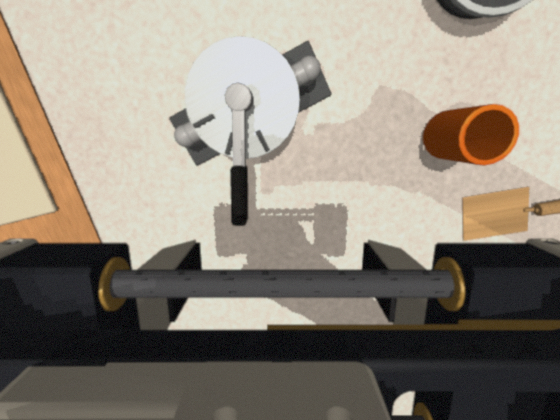

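The lever hangs straight down from the stem (238,97) to (239,222). It is not over the shut rib at (262,140): the half-open rib is near (231,143) and the fully open one at (205,120), along the pipe. So the lever is already partly open, and I'll measure the ribs.

Run:
```python
from h import *
z=np.load("/tmp/w4.npz"); W=cloud(z["d"],z["K"],z["D"],z["T"]); v=z["p"].max(2)
c=np.array([.5064,.3206])
r=np.hypot(W[...,0]-c[0],W[...,1]-c[1]); m=((r<.057)&(r>.02)&(abs(W[...,2]-.079)<.006)&(v<110)).astype(np.uint8)
n,l,st,_=cv2.connectedComponentsWithStats(m)
for i in range(1,n):
    if st[i,4]>12:
        q=W[l==i][:,:2]-c; print(st[i],np.degrees(np.arctan2(*q.mean(0)[::-1])),np.hypot(*q.mean(0)))
a=W[133,187],W[70,310]; print(a, np.degrees(np.arctan2(*(a[0]-a[1])[[1,0]])))
```

```text
[194 115  20  12  85] 107.88115136252837 0.04554686274277682
[257 131  12  20  76] -163.04843650582188 0.04577664154737068
[226 133   6  21  65] 152.44187773907345 0.0478715927561951
[246 132   1  16  16] 174.6309044708879 0.040063091051500244
(array([0.48442119, 0.39116501, 0.05799302]), array([0.52616577, 0.24468998, 0.05896028])) 105.9072617277296
```

Ribs: shut 197°, half open 152.3°, fully open 107.5°. The lever is at 169.3°, about 28° open, so it needs 17° more clockwise. The grip goes from (0.4135, 0.338) to (0.422, 0.365).

Emit:
{"api": "arm_command", "payload": {
  "commands": [
    {"xyz":[0.013,0.04,0],"spin":0,"hand":1},
    {"xyz":[0.013,0.04,-0.03],"spin":0,"hand":0.6},
    {"xyz":[0.013,0.04,-0.08],"spin":0,"hand":0.3},
    {"xyz":[0.013,0.04,-0.12],"spin":0,"hand":0.2},
    {"xyz":[0.013,0.04,-0.135],"spin":0,"hand":0.2}
  ]
}}

```text
time: 10.6
position: [0.4134, 0.3343, 0.112]
eef_rot: [3.138, 0.003, -0.172]
wrist_force: [0.1, -0.7, -0.1]
width: 0.623
gripper_force: 0.0
```

Emit:
{"api": "arm_command", "payload": {
  "commands": [
    {"xyz":[0,0,-0.01],"spin":0,"hand":0.2},
    {"xyz":[0,0,-0.02],"spin":0,"hand":0.2},
    {"xyz":[0,0,-0.02],"spin":0,"hand":0.2}
  ]
}}

```text
time: 10.98
position: [0.4137, 0.3373, 0.0949]
eef_rot: [-3.141, -0.0, -0.169]
wrist_force: [0.3, -0.2, 1.0]
width: 0.599
gripper_force: 0.0
```

Emit:
{"api": "arm_command", "payload": {
  "commands": [
    {"xyz":[0,0,0],"spin":0,"hand":-0.4},
    {"xyz":[0,0,0],"spin":0,"hand":-0.7},
    {"xyz":[0,0,0],"spin":0,"hand":-1},
    {"xyz":[0,0,0],"spin":0,"hand":-1},
    {"xyz":[0,0,0],"spin":0,"hand":-1}
  ],
  "squeeze": 10
}}

```text
time: 11.6
position: [0.4133, 0.338, 0.0949]
eef_rot: [-3.141, -0.0, -0.168]
wrist_force: [-0.1, 2.4, 0.9]
width: 0.171
gripper_force: 10.0
```

Gripped (0.171 × 92 ≈ 16 mm). Now the arc.

Emit:
{"api": "arm_command", "payload": {
  "commands": [
    {"xyz":[0.001,0.0055,0],"spin":-3.4,"hand":-1},
    {"xyz":[0.0025,0.011,0],"spin":-6.8,"hand":-1},
    {"xyz":[0.004,0.0165,0],"spin":-10.2,"hand":-1},
    {"xyz":[0.0065,0.022,0],"spin":-13.6,"hand":-1},
    {"xyz":[0.009,0.027,0],"spin":-17,"hand":-1}
  ]
}}

```text
time: 12.22
position: [0.4221, 0.3642, 0.095]
eef_rot: [3.141, 0.0, -0.466]
wrist_force: [-0.1, -0.8, -2.0]
width: 0.175
gripper_force: 10.0
```

Emit:
{"api": "arm_command", "payload": {
  "commands": [
    {"xyz":[0,0,0],"spin":0,"hand":-1},
    {"xyz":[0,0,0],"spin":0,"hand":-0.8},
    {"xyz":[0,0,0],"spin":0,"hand":-0.2},
    {"xyz":[0,0,0],"spin":0,"hand":0.2},
    {"xyz":[0,0,0],"spin":0,"hand":0.3}
  ]
}}

```text
time: 12.85
position: [0.4224, 0.3639, 0.0946]
eef_rot: [3.141, 0.0, -0.465]
wrist_force: [-0.7, -0.6, -0.3]
width: 0.452
gripper_force: 0.0
```

Emit:
{"api": "arm_command", "payload": {
  "commands": [
    {"xyz":[0,0,0.04],"spin":0,"hand":0.3},
    {"xyz":[0,0,0.09],"spin":0,"hand":0.3},
    {"xyz":[-0.01,-0.03,0.14],"spin":0,"hand":0.3},
    {"xyz":[-0.02,-0.06,0.155],"spin":0,"hand":0.3},
    {"xyz":[-0.02,-0.06,0.155],"spin":0,"hand":0.3}
  ]
}}

```text
time: 13.48
position: [0.4027, 0.3027, 0.2512]
eef_rot: [-3.139, 0.001, -0.467]
wrist_force: [0.5, 0.1, 0.0]
width: 0.648
gripper_force: 0.0
```

Run:
```python
from h import *
p,d,K,D,T=snap("wrist"); save("w5.png",p[:250])
s=env.sense(); print(s["position"],s["eef_rot"])
W=cloud(d,K,D,T); W[240:]=0; v=p.max(2); c=np.array([.5064,.3206])
r=np.hypot(W[...,0]-c[0],W[...,1]-c[1])
g=W[(r<.14)&(W[...,2]>.108)&(W[...,2]<.125)&(v<70)][:,:2]; q=g.mean(0)-c
ax=np.linalg.svd(g-g.mean(0),full_matrices=False)[2][0]
print(len(g),g.mean(0),np.hypot(*q),np.degrees(np.arctan2(q[1],q[0])),np.degrees(np.arctan2(ax[1],ax[0])))
m=((r<.057)&(r>.02)&(abs(W[...,2]-.079)<.006)&(v<110)).astype(np.uint8)
n,l,st,_=cv2.connectedComponentsWithStats(m)
for i in range(1,n):
    if st[i,4]>12:
        q=W[l==i][:,:2]-c; print(st[i],np.degrees(np.arctan2(*q.mean(0)[::-1])),np.hypot(*q.mean(0)))
```

```text
[0.40233347 0.30414981 0.25040713] [-3.13952652e+00  7.17177566e-04 -4.65579178e-01]
866 [0.42304268 0.36143734] 0.09282312137195582 153.89943812488022 152.79935704627277
[185 140  16  16  78] 107.99297794595019 0.04530671347273477
[245 140  16  17  69] -162.77552628693098 0.0456104019164213
```

View pics/w5.png

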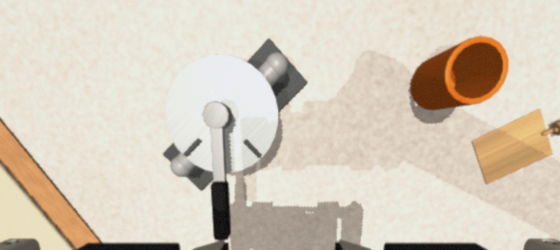

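The lever now lies over the half-open rib, which it hides, at 153° against a target of 152.4°. On to the pedal.

Emit:
{"api": "arm_command", "payload": {
  "commands": [
    {"xyz":[0.01,-0.05,0],"spin":6,"hand":-0.5},
    {"xyz":[0.02,-0.11,0],"spin":12,"hand":-1},
    {"xyz":[0.03,-0.17,0],"spin":18,"hand":-1},
    {"xyz":[0.04,-0.23,0],"spin":24,"hand":-1},
    {"xyz":[0.05,-0.29,0],"spin":30,"hand":-1}
  ]
}}

```text
time: 14.15
position: [0.4527, 0.0133, 0.2494]
eef_rot: [3.141, -0.0, 0.064]
wrist_force: [1.0, 0.1, -0.3]
width: 0.156
gripper_force: 0.0
```

Emit:
{"api": "arm_command", "payload": {
  "commands": [
    {"xyz":[0.01,-0.06,0],"spin":2,"hand":-1},
    {"xyz":[0.02,-0.12,0],"spin":4,"hand":-1},
    {"xyz":[0.03,-0.18,0],"spin":6,"hand":-1},
    {"xyz":[0.04,-0.24,0],"spin":8,"hand":-1},
    {"xyz":[0.047,-0.285,0],"spin":10,"hand":-1}
  ]
}}

```text
time: 14.78
position: [0.4998, -0.2729, 0.2484]
eef_rot: [3.141, 0.002, 0.234]
wrist_force: [-0.0, 0.4, 0.1]
width: 0.004
gripper_force: 0.0
```

Emit:
{"api": "arm_command", "payload": {
  "commands": [
    {"xyz":[0,-0.015,0],"spin":0,"hand":-1},
    {"xyz":[0,-0.015,-0.04],"spin":0,"hand":-1},
    {"xyz":[0,-0.015,-0.09],"spin":0,"hand":-1},
    {"xyz":[0,-0.015,-0.13],"spin":0,"hand":-1},
    {"xyz":[0,-0.015,-0.14],"spin":0,"hand":-1}
  ]
}}

```text
time: 15.4
position: [0.4979, -0.2831, 0.1064]
eef_rot: [-3.137, 0.005, 0.235]
wrist_force: [-0.0, 0.2, 0.1]
width: 0.005
gripper_force: 0.0
```

Run:
```python
from h import *
p,d,K,D,T=snap("side"); save("s6.png",p[130:380,200:500]); W=cloud(d,K,D,T)
s=env.sense(); print(s["position"],s["wrist_force"],s["width"])
P=W[(abs(W[...,2]-.135)<.004)&(np.hypot(W[...,0]-.615,W[...,1]-.033)<.045)]; print(len(P),P.mean(0))
```

```text
[ 0.49831805 -0.2837299   0.10701673] [-0.09555667 -0.76900327 -0.58421073] -0.0013379275678539115
163 [0.61258321 0.03027215 0.13392592]
```

View pics/s6.png

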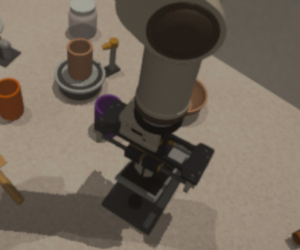

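The closed fingers hover above the tread at about (150,175) in the crop, and the cup is still on its stand. Pressing down.

Emit:
{"api": "arm_command", "payload": {
  "commands": [
    {"xyz":[0,0,-0.015],"spin":0,"hand":-1},
    {"xyz":[0,0,-0.025],"spin":0,"hand":-1},
    {"xyz":[-0.001,0,-0.035],"spin":0,"hand":-1},
    {"xyz":[-0.002,0,-0.045],"spin":0,"hand":-1},
    {"xyz":[-0.003,-0.001,-0.052],"spin":0,"hand":-1}
  ]
}}

```text
time: 16.08
position: [0.4957, -0.2874, 0.0583]
eef_rot: [-3.142, 0.0, 0.233]
wrist_force: [-4.9, 1.4, 9.1]
width: 0.006
gripper_force: 4.3
```

Emit:
{"api": "arm_command", "payload": {
  "commands": [
    {"xyz":[-0.001,0,-0.003],"spin":0,"hand":-1},
    {"xyz":[-0.001,0,-0.006],"spin":0,"hand":-1},
    {"xyz":[-0.001,0,-0.009],"spin":0,"hand":-1},
    {"xyz":[-0.001,0,-0.01],"spin":0,"hand":-1}
  ]
}}

```text
time: 16.58
position: [0.4942, -0.2877, 0.0486]
eef_rot: [-3.142, 0.001, 0.232]
wrist_force: [-5.6, 0.6, 10.4]
width: 0.002
gripper_force: 5.2
```

Emit:
{"api": "arm_command", "payload": {
  "commands": [
    {"xyz":[0,0,-0.001],"spin":0,"hand":-1},
    {"xyz":[0,0,-0.002],"spin":0,"hand":-1},
    {"xyz":[0,0,-0.003],"spin":0,"hand":-1},
    {"xyz":[0,0,-0.003],"spin":0,"hand":-1}
  ]
}}

```text
time: 17.08
position: [0.494, -0.2877, 0.0471]
eef_rot: [-3.141, -0.0, 0.232]
wrist_force: [-9.1, 3.0, 24.2]
width: 0.007
gripper_force: 11.7
```

The force has jumped to 24 N, so the pedal is at its stop. Holding it there, then releasing.

Emit:
{"api": "arm_command", "payload": {
  "commands": [
    {"xyz":[0,0,-0.001],"spin":0,"hand":-1},
    {"xyz":[0,0,-0.001],"spin":0,"hand":-1},
    {"xyz":[0,0,-0.001],"spin":0,"hand":-1},
    {"xyz":[0,0,-0.001],"spin":0,"hand":-1},
    {"xyz":[0,0,-0.001],"spin":0,"hand":-1}
  ]
}}

```text
time: 17.7
position: [0.494, -0.2877, 0.0468]
eef_rot: [-3.14, -0.001, 0.232]
wrist_force: [-11.0, 5.2, 30.4]
width: 0.004
gripper_force: 15.1
```

Emit:
{"api": "arm_command", "payload": {
  "commands": [
    {"xyz":[0,0,0],"spin":0,"hand":-1},
    {"xyz":[0,0,0],"spin":0,"hand":-1},
    {"xyz":[0,0,0],"spin":0,"hand":-1},
    {"xyz":[0,0,0],"spin":0,"hand":-1},
    {"xyz":[0,0,0],"spin":0,"hand":-1}
  ]
}}

```text
time: 18.32
position: [0.494, -0.2877, 0.0468]
eef_rot: [-3.14, -0.001, 0.232]
wrist_force: [-11.2, 4.6, 30.9]
width: 0.008
gripper_force: 15.1
```

Run:
```python
from h import *
for n in("side","scene"):
    p,d,K,D,T=snap(n); W=cloud(d,K,D,T)
    c=np.array([.4995,-.285]);a=np.array([.968,.25])
    x=(W[...,:2]-c)@a; y=(W[...,:2]-c)@np.array([-.25,.968])
    m=(abs(y)<.04)&(x<.06)&(x>-.035)&(W[...,2]>.025)&(W[...,2]<.07)
    t=np.c_[x[m],W[...,2][m]]; f=np.polyfit(t[:,0],t[:,1],1); print(n,len(t),f)
s=env.sense(); print(s["position"],s["wrist_force"])
```

```text
side 694 [-0.05203487  0.0477255 ]
scene 659 [-0.08949295  0.04936414]
[ 0.49400656 -0.28775678  0.04681932] [-11.29049485   4.24509614  30.24875052]
```

The slope is about 0.05 and it has been held for over 1.2 s. Releasing.

Emit:
{"api": "arm_command", "payload": {
  "commands": [
    {"xyz":[0,0,0.01],"spin":0,"hand":-1},
    {"xyz":[0.001,0,0.022],"spin":0,"hand":-1},
    {"xyz":[0.002,0,0.035],"spin":0,"hand":-1},
    {"xyz":[0.003,0,0.06],"spin":0,"hand":-1},
    {"xyz":[0.003,0,0.11],"spin":0,"hand":-1}
  ]
}}

```text
time: 19.05
position: [0.4971, -0.2856, 0.1531]
eef_rot: [-3.139, 0.003, 0.234]
wrist_force: [1.1, -0.8, 0.7]
width: 0.007
gripper_force: 0.0
```

Emit:
{"api": "arm_command", "payload": {
  "commands": [
    {"xyz":[-0.01,-0.01,0.05],"spin":0,"hand":-1},
    {"xyz":[-0.03,-0.04,0.08],"spin":0,"hand":-1},
    {"xyz":[-0.05,-0.08,0.08],"spin":0,"hand":-1},
    {"xyz":[-0.06,-0.1,0.08],"spin":0,"hand":-1},
    {"xyz":[-0.06,-0.1,0.08],"spin":0,"hand":-1}
  ]
}}

```text
time: 19.68
position: [0.4365, -0.3886, 0.234]
eef_rot: [3.141, 0.0, 0.229]
wrist_force: [0.3, 0.4, -0.1]
width: 0.005
gripper_force: 0.0
```

Run:
```python
from h import *
for n in("scene","side"):
    p,d,K,D,T=snap(n); W=cloud(d,K,D,T)
    c=np.array([.4995,-.285]);a=np.array([.968,.25])
    x=(W[...,:2]-c)@a; y=(W[...,:2]-c)@np.array([-.25,.968])
    m=(abs(y)<.03)&(x<.06)&(x>-.03)&(W[...,2]>.045)&(W[...,2]<.12)
    f=np.polyfit(x[m],W[...,2][m],1); print(n,m.sum(),f)
    P=W[(abs(W[...,2]-.135)<.004)&(np.hypot(W[...,0]-.615,W[...,1]-.033)<.045)]; print("cup",len(P),P.mean(0))
    q=np.array([.508,.319]); g=W[(np.hypot(W[...,0]-q[0],W[...,1]-q[1])<.14)&(W[...,2]>.108)&(W[...,2]<.125)&(p.max(2)<70)]
    if len(g): e=g.mean(0)[:2]-q; print("lever",np.degrees(np.arctan2(e[1],e[0])))
    save("end_"+n+".png",p)
s=env.sense(); print(s["position"],s["wrist_force"])
```

```text
scene 676 [-0.35500746  0.08717533]
cup 259 [0.61636224 0.03337511 0.13472544]
lever 150.74098875844152
side 777 [-0.35443728  0.08650175]
cup 164 [0.61303811 0.03002745 0.13392286]
lever 155.95921021573264
[ 0.43862585 -0.38583196  0.23343133] [-0.46497397  1.22466477  0.23335308]
```

View pics/end_scene.png

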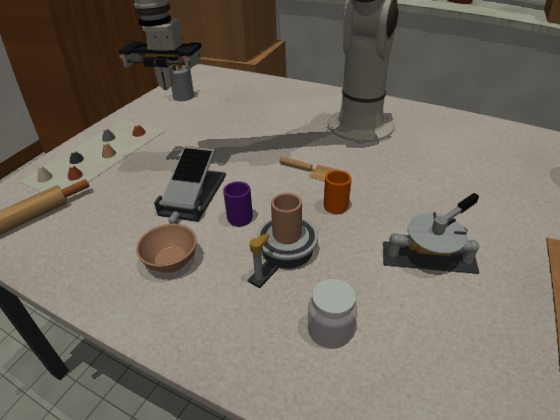

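The final view shows the cup on the stand (287,220), the lever at half open (470,202), the pedal back up (190,180), and the bowl and jar where they were.

```bash
python3 -c "
from bench import env
print(env.sign_off())"
```

```text
the job is handed in; nothing more can be done
None
```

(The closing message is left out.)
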